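# Gauge a milled tray half in the bench micrometer with its ratchet cap

## Task

Check the thickness of the loose aluminium tray half in the bench micrometer: lay it flat on the micrometer's table under the open spindle and slide it gently home against the two brass pins at the back and the one brass pin at the side. Then turn the black ratchet cap clockwise (seen from above) until the spindle is down on the tray and the clutch has clicked three times, six at the very most, following the cap as it sinks but never pressing down on it, and let go so that the tray stays clamped for reading. Leave the things around it where they are.

Things in the scene. Friction and masses are not known exactly. Their poses are not given: they have to be found in the camera images.
- tray (a point): Centre (half-way up) of the tray half: a loose flat frame of bare aluminium, 94 mm along its x, 100 mm along its y, 8.5 mm thick, 0.11 kg, with two windows. A middle bar 13 mm wide runs along x, centre line at y = -1.5 mm; the windows beside it reach x = -35 to 35 mm and are 28 mm wide or more, so fingers fit on both sides of the bar. Starts flat on the bench.
- tray_half: The same tray half; origin at the centre of its underside, same axes. The outer rim is 12 mm wide at the x ends and 14 mm at the y ends, with smooth straight outer edges. The spindle bears on the rim of one x end.
- gauge: The bench micrometer, bolted down: grey base 166 x 132 mm, flat steel table 26 mm above the bench, column and arm at the back. Origin on the bench under the upright spindle axis; x points from the open front to the back, y to the side of the side pin. The table reaches x = -98 to 18, y = -62 to 62 mm. The arm (30 mm wide) is 83 to 111 mm above the bench, from x = -16 mm backwards.
- nest (a point): Where the tray's centre must come to lie: at x = -41 mm, y = 0 of the micrometer, 4.25 mm above its table, same axes. The tray's x axis must lie along this x axis; either end may be at the back. At the start the spindle's face is 2.5 to 5 mm above the top of a tray lying there.
- pins: Three upright brass pins on the table, 8 mm thick, 7.5 mm high. Origin and axes as the micrometer's. Back pins at x = 10, y = -32 and 32 mm; side pin at x = -60, y = 54 mm. A tray that touches all three has its centre at the nest point. They stand a push of some newtons, not a blow (25 N).
- spindle: Steel spindle, 8 mm thick, upright; origin in the middle of its lower face. It does not turn, only goes down on the tray's rim, 6 mm from the edge at the back pins. When it bears on the tray, the clutch limits its push to about 10 N; more than 18 N would spoil it. It stays where it is left. Spindle, thimble and cap move up and down together.
- cap (a point): Centre of the black ratchet cap at the top, a fluted upright cylinder 22 mm thick, 28 mm high, with a white line; free all round. Under it is the thimble, 19 mm thick, 34 mm high. A clockwise turn (from above) sends the cap down 10 mm, so a hand on it must sink with it (1.6 mm a radian) until the clutch slips, then no more. Pushing or pulling it along its axis by over 10 N upsets the clutch.
- thimble (a joint): Angle of the thimble in rad, growing clockwise from above as the spindle goes down (10 mm a turn); it starts anywhere from 1.7 to 3.0. Turning it takes about 0.03 N m.
- ratchet (a joint): Angle in rad by which the cap has slipped clockwise against the thimble, 0 at the start. It grows only while the clutch slips, at about 0.044 N m; one click is 0.42 rad (15 a turn).
- jar: Bystander: white screw-top jar, 51 mm wide, 49 mm high, loose; origin under its middle.
- coupling_nut: Bystander: long steel coupling nut lying down, 26 mm long, 13 mm wide, 12 mm high, loose; origin under its middle.
- dummy_board: Bystander: green circuit board, 70 x 90 mm, 16 mm high with its connector, loose; origin under its middle.
- marker: Bystander: dark marker pen lying down, 130 mm long along its y, 12 mm thick, loose; origin under its middle. Beyond it, fixed at x = 0.33, y = -0.09 m of the robot, is a round post 0.50 m high with a thin boom 0.42 m high that runs back to the robot's right: swing the arm over to the work high, and keep left of the post.
Things that resemble listed ones, but are neither listed nor needed, are in the scene too. What is shaped like the tray_half but purple or red is not meant.

How it is judged:
By the outcome, as a careful person would: the job done as asked, in the order asked, and still so for the second after the job is handed in, with the robot touching nothing.
It also fails if it takes over 69 s, if anything falls off the work surface, if the arm or the gripper's body presses on something with over 40 N, if the wrist force passes 120 N, or if a joint passes its speed limit or range.

## Robot

A 7-joint arm with a two-finger parallel gripper is mounted at the origin on the work surface; the furniture and walls round the work are solid. World frame = base frame: x ahead of the robot, y to its left, z up, the work surface at z = 0. Lengths are in m, angles in rad, forces in N, time in s.
With the tool pointing down it reaches from about 0.35 to 0.9 m from the base axis. Payload 19.9 kg.
Tool frame: the origin (TCP) lies between the finger pads; the fingertips stand 19 mm ahead of it and the grasp point (between the pads) is the TCP; z points along the fingers, y is the line along which they close (so a half turn about z gives the same grasp; the last joint's range is limited). The gripper opens to 94 mm and grips with 3 to 60 N. Pads are 16 mm wide; open, the fingers measure 119 mm over their backs; the gripper's body (75 mm by 177 mm) begins 78 mm behind the grasp point.
Start: joints at [-1.28, 0.417, -0.01, 1.614, 0.005, 1.111, -0.053], TCP at [0.204, 0.591, 0.224] pointing down, gripper open.
Joint ranges: [-2.81, 2.81], [-0.39, 2.02], [-1.27, 1.25], [0.06, 2.57], [-1.19, 4.33], [0.19, 2], [-2.82, 2.82]. Speed limits (rad/s): [1.89, 1.89, 2.39, 2.39, 3.01, 3.01, 3.01].

## Interface

Orientations are given as a 3x3 rotation matrix whose columns are the frame's x, y, z axes.
In Python, from rig import robot gives the robot as it stands. Calls block until the motion is done:
- robot.move_ptp(position, orientation): joint-space move of the TCP to a pose.
- robot.move_linear(position, velocity=0.15, frame=None, threshold=None): straight line of the TCP; frame=None keeps the orientation; velocity is the mean speed in m/s. With threshold (N) it stops when the force on the tool has changed by that much, and returns True; else False.
- robot.goto_joints(angles): joint-space move.
- robot.gripper_to(opening): finger opening in m; the grip force is fixed at half the most; returns when the fingers have stopped.
- robot.pause(seconds).
- robot.ik(position, orientation): joint angles nearest the present ones, or None.
- robot.get_state(): the state.
- robot.grab_frame(name): name is "side" or "top" or "wrist"; returns the picture (480x640x3 uint8, red, green, blue); there is no depth.
- robot.camera_info(name): a dict with "fx", "fy", "cx", "cy" (pixels), "rvec" (rotation vector, rad) and "tvec" (3), from world to camera coordinates, as OpenCV has them. Camera axes: x right, y down, z forward; pixel columns grow to the right and rows downward; lengths in m; the calibration is good to about 2 mm. A picture is of the moment at which its call begins: read the wrist's pose just before it. camera_info takes no time and is no camera call; for the wrist camera it gives the pose at the moment of the call.
A pose or a line that the arm cannot do raises robot.PlanningError and nothing moves.
- robot.sign_off(): hands the job in; it is judged then, once.
The state is a dict: "time": time; "qpos": joint angles; "joint_vel": joint speeds; "effort": joint torques, N m; "ee_pos": TCP position; "tool_rot": TCP orientation; "force": force on the tool from outside, world axes, zero at the start; "moment": the same for the moment, N m; "opening": finger opening in m; "grasp_force": force on a finger pad.
Only numpy, scipy, OpenCV 4.12 (cv2) and the standard library are available. Lean on these libraries where they do the work, as an engineer would, in place of code of your own. Each camera call takes 0.05 s, during which the arm holds its last target. There are 200 camera calls.

## Working session

There is one attempt and no reset: what is moved stays moved. The work goes in short steps, each a Python script; the robot and the scene stay as the last script left them, time stands still between calls to the robot, and variables do not carry over. Pictures are saved under pics/ and viewed, at most 13 in all, crops included, and the job is handed in when it is done.

```bash
ls; mkdir -p pics; python3 - <<'E'
from rig import robot
import cv2
for n in ("top","side"):
    im=robot.grab_frame(n); cv2.imwrite(f"pics/{n}0.png",im[:,:,::-1])
    print(n,robot.camera_info(n))
s=robot.get_state();print(s['time'],s['ee_pos'],s['force'])
E
```

```text
pics
top {'fx': 513.1925702880299, 'fy': 513.1925702880299, 'cx': 319.05817583521576, 'cy': 235.12060877802594, 'rvec': array([ 2.17230189, -2.13144605,  0.14273614]), 'tvec': array([0.25204488, 0.44174282, 0.94820035])}
side {'fx': 607.8312098076061, 'fy': 607.8312098076061, 'cx': 314.11859743803524, 'cy': 240.83193532917187, 'rvec': array([ 2.15644089,  0.00982429, -0.01126952]), 'tvec': array([-0.43045583,  0.22440061,  1.16761693])}
0.1 [0.20409938 0.59040775 0.22389744] [-0.23826852  0.23477806 -0.63630112]
```

View pics/top0.png

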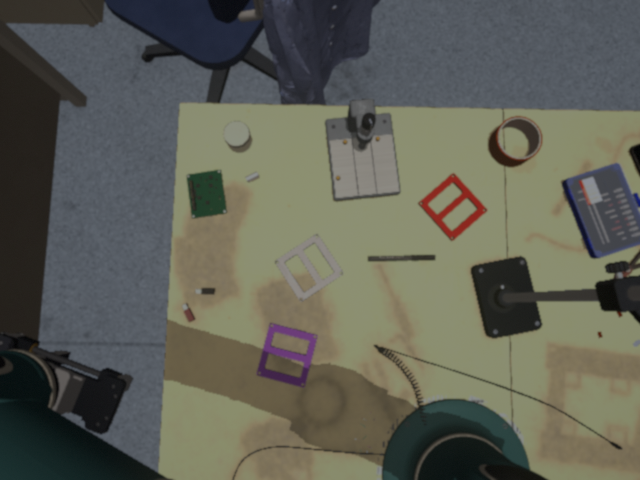

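View pics/side0.png

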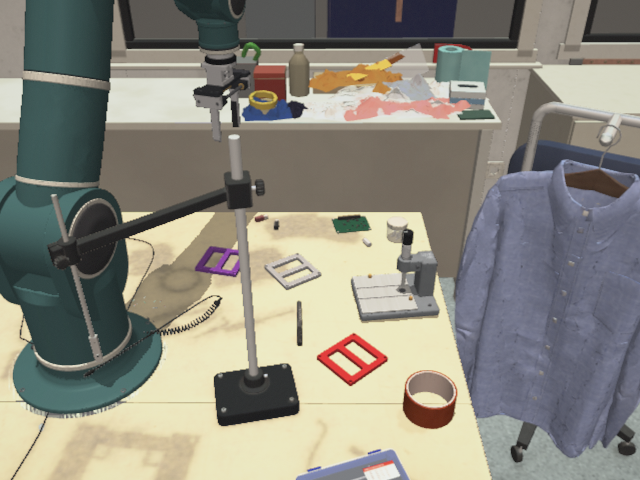

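Candidates in the top view are the silver frame at (309,267), the purple one at (287,354) and the red one at (452,207). The bare aluminium one at (309,267) is the tray. The micrometer is at (363,160), and the side view agrees. Next I'll crop close and measure.

```bash
cat > h.py <<'E'
import numpy as np, cv2
from rig import robot
def cam(n):
    c=robot.camera_info(n); K=np.array([[c['fx'],0,c['cx']],[0,c['fy'],c['cy']],[0,0,1]])
    return K,cv2.Rodrigues(np.array(c['rvec']))[0],np.array(c['tvec']).ravel()
def unproj(c,px,z):
    K,R,t=c; px=np.atleast_2d(px).astype(float); o=-R.T@t
    d=(R.T@np.linalg.inv(K)@np.c_[px,np.ones(len(px))].T).T
    return o+d*((z-o[2])/d[:,2])[:,None]
def proj(c,P):
    K,R,t=c; q=(K@(R@np.atleast_2d(P).T+t[:,None])).T; return q[:,:2]/q[:,2:]
def tool(yaw): # tool z down, tool x at angle yaw in world
    c,s=np.cos(yaw),np.sin(yaw); return np.array([[c,s,0],[s,-c,0],[0,0,-1.]])
E
python3 - <<'E'
from h import *
im=cv2.imread('pics/top0.png'); C=cam('top')
hsv=cv2.cvtColor(im,cv2.COLOR_BGR2HSV)
m=((hsv[...,1]<40)&(hsv[...,2]>110)).astype(np.uint8)*255
cs,h=cv2.findContours(m,cv2.RETR_EXTERNAL,cv2.CHAIN_APPROX_NONE)
for c in cs:
    if cv2.contourArea(c)>800:
        x,y,w,hh=cv2.boundingRect(c)
        if y<90 or y>310: continue
        z=.0085 if y>220 else .026
        P=unproj(C,c[:,0,:],z)[:,:2].astype(np.float32)
        r=cv2.minAreaRect(P*1000); print((x,y,w,hh),r, cv2.boxPoints(r).round(0).tolist())
print('cam',(-C[1].T@C[2]))
pm=cv2.inRange(hsv,(8,90,90),(25,255,255))[100:210,320:410]
n,l,s,ce=cv2.connectedComponentsWithStats(pm)
for i in range(1,n):
    if s[i,4]>3: 
        p=ce[i]+[320,100]; print('brass',p,s[i,4],unproj(C,p,.0335)[0].round(4))
print('sizes px/m', proj(C,[[.5,.2,0],[.6,.2,0]]))
cr=im[95:305,265:415]; cr=cv2.resize(cr,None,fx=2.8,fy=2.8,interpolation=cv2.INTER_CUBIC)
cv2.imwrite('pics/crop1.png',cr)
E
```

```text
(276, 234, 67, 67) ((377.6453857421875, 279.50616455078125), (95.48613739013672, 100.89500427246094), 34.638633728027344) [[310.0, 294.0], [367.0, 211.0], [446.0, 265.0], [388.0, 348.0]]
(330, 134, 71, 64) ((576.404296875, 175.04550170898438), (116.60188293457031, 126.48858642578125), 7.073118209838867) [[511.0, 231.0], [526.0, 105.0], [642.0, 119.0], [626.0, 245.0]]
cam [0.30689937 0.25827469 0.99842586]
brass [377.125 138.125] 8 [0.6289 0.151  0.0335]
brass [344.8 141.5] 10 [0.621  0.2138 0.0335]
brass [337.66666667 177.44444444] 9 [0.5491 0.2267 0.0335]
sizes px/m [[350.18059291 206.05324721]
 [350.72439292 156.97912912]]
```

View pics/crop1.png

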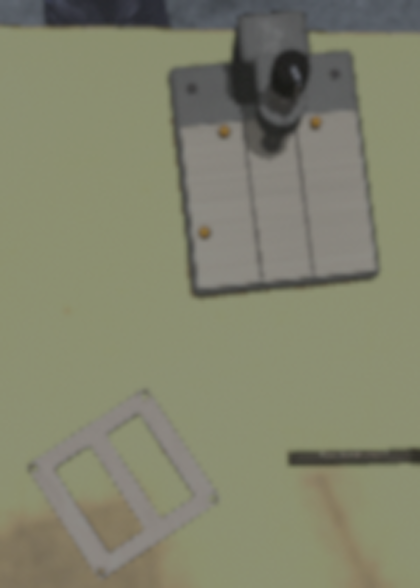

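The crop confirms the bare silver frame, with its corners near crop px (145,392), (215,498), (103,573) and (33,468), and the bar running along world yaw of about 34°. The brass pins are at crop px (224,131), (315,122) and (204,232), so the gauge yaw is about 7.1°. I'll move above the tray and look with the wrist camera.

```bash
cat >> h.py <<'E'
GY=0.1245; G0=np.array([.6153,.1808])
def g2w(x,y,z): c,s=np.cos(GY),np.sin(GY); return np.array([G0[0]+c*x-s*y,G0[1]+s*x+c*y,z])
E
python3 - <<'E'
from h import *
ty=np.radians(34.6); tc=np.array([.3776,.2795])
g=tc-.022*np.array([np.cos(ty),np.sin(ty)])
q0=robot.get_state()['qpos']; 
for k in (0,np.pi,-np.pi):
    print(k,[None if (q:=robot.ik(p,tool(a+k))) is None else np.round(q,2) for p,a in (([*g,.13],ty),(g2w(-.063,0,.05),GY),(g2w(0,0,.2),GY))])
for a in np.arange(-3.1,3.2,.4):
    q=robot.ik(g2w(0,0,.18),tool(a)); print(round(a,2),None if q is None else np.round(q,2))
y0=robot.get_state()['tool_rot'];print(np.round(y0,2))
E
```

```text
0 [array([-1.14,  0.25,  0.49,  2.14, -0.17,  0.79, -1.51]), array([-0.78,  0.63,  0.55,  1.87, -0.45,  0.77, -1.42]), array([-0.79,  0.54,  0.64,  1.61, -0.35,  1.11, -1.5 ])]
3.141592653589793 [array([-0.7 ,  0.23, -0.01,  2.13,  0.  ,  0.78,  1.46]), array([-0.47,  0.56,  0.15,  1.86, -0.12,  0.73,  1.44]), array([-0.48,  0.47,  0.2 ,  1.6 , -0.1 ,  1.08,  1.44])]
-3.141592653589793 [array([-0.7 ,  0.23, -0.01,  2.13,  0.  ,  0.78,  1.46]), array([-0.47,  0.56,  0.15,  1.86, -0.12,  0.73,  1.44]), array([-0.48,  0.47,  0.2 ,  1.6 , -0.1 ,  1.08,  1.44])]
-3.1 [-0.49  0.49  0.21  1.62 -0.12  1.04  1.37]
-2.7 [-0.42  0.49  0.12  1.62 -0.07  1.04  1.73]
-2.3 [-0.37  0.49  0.05  1.61 -0.03  1.04  2.1 ]
-1.9 [-0.32  0.49 -0.02  1.61  0.01  1.04  2.47]
-1.5 [ 0.38  0.74 -1.09  1.59  0.69  1.24  2.37]
-1.1 [-1.03  0.75  1.08  1.64 -0.7   1.19 -2.46]
-0.7 [-1.03  0.75  1.08  1.64 -0.7   1.19 -2.06]
-0.3 [-0.84  0.59  0.72  1.63 -0.42  1.09 -1.87]
0.1 [-0.79  0.56  0.64  1.63 -0.37  1.07 -1.51]
0.5 [-0.76  0.55  0.6   1.63 -0.35  1.07 -1.13]
0.9 [-0.77  0.56  0.61  1.63 -0.35  1.07 -0.72]
1.3 [-0.74  0.55  0.57  1.63 -0.33  1.06 -0.34]
1.7 [-0.68  0.53  0.49  1.63 -0.28  1.06  0.01]
2.1 [-0.63  0.51  0.4   1.62 -0.22  1.05  0.37]
2.5 [-0.57  0.5   0.32  1.62 -0.18  1.04  0.73]
2.9 [-0.52  0.5   0.26  1.62 -0.14  1.04  1.11]
[[-0.95  0.33 -0.  ]
 [ 0.33  0.95 -0.  ]
 [-0.   -0.   -1.  ]]
```

```bash
python3 - <<'E'
from h import *
ty=np.radians(34.6); tc=np.array([.3776,.2795])
g=tc-.022*np.array([np.cos(ty),np.sin(ty)])
robot.move_ptp([*g,.13],tool(ty+np.pi))
s=robot.get_state();print(s['time'],s['ee_pos'],s['force'],s['moment'])
C=cam('wrist'); im=robot.grab_frame('wrist'); im=im[:,:,::-1].copy(); cv2.imwrite('pics/w1.png',im)
print('cam',-C[1].T@C[2])
hsv=cv2.cvtColor(im,cv2.COLOR_BGR2HSV)
print(hsv[240,::80])
cor=[[x,y] for x in(-.047,.047) for y in (-.05,.05)]
R=np.array([[np.cos(ty),-np.sin(ty)],[np.sin(ty),np.cos(ty)]])
print(proj(C,[[*(tc+R@c),.0085] for c in cor]).round(0))
E
```

```text
1.5083 [0.35952921 0.26777821 0.13021073] [ 0.24157439 -0.50433328  0.58420211] [0.02274663 0.03184348 0.0584514 ]
cam [0.29150209 0.22157508 0.28900624]
[[  0 205 180]
 [ 33  64 184]
 [ 33  62 188]
 [ 23  82 137]
 [ 21  38 106]
 [ 20  71 104]
 [ 24  70 181]
 [ 32  67 184]]
[[252. 210.]
 [381. 210.]
 [258. 319.]
 [376. 319.]]
```

View pics/w1.png

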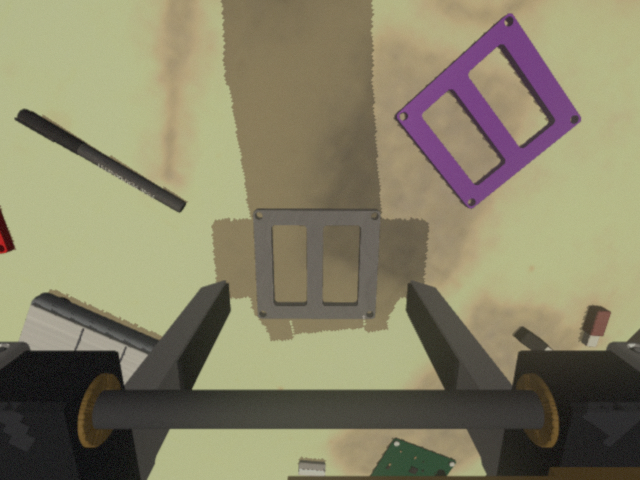

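The wrist view has the tray corners at (254,209), (380,209), (258,318) and (376,318), within 2 px of prediction, with the bar vertical at x≈315 between the fingers. I'll pick it up and carry it to the front of the table.

```bash
python3 - <<'E'
from h import *
g=robot.get_state()['ee_pos'].copy()
robot.gripper_to(.030)
robot.move_linear([g[0],g[1],.045],.15)
hit=robot.move_linear([g[0],g[1],.0207],.06,threshold=12)
robot.gripper_to(.010)
s=robot.get_state();print(hit,s['time'],s['ee_pos'],s['force'],s['opening'],s['grasp_force'])
robot.move_linear([g[0],g[1],.10],.15)
s=robot.get_state();print(s['opening'],s['grasp_force'],s['force'])
robot.move_ptp(g2w(-.105,-.004,.11),tool(GY+np.pi))
s=robot.get_state();print(s['time'],s['ee_pos'],s['opening'],s['grasp_force'])
C=cam('wrist'); im=robot.grab_frame('wrist')[:,:,::-1].copy(); cv2.imwrite('pics/w2.png',im)
for p in ((.010,-.032),(.010,.032),(-.06,.054)): print(p,proj(C,g2w(*p,.0335)).round(1))
E
```

```text
False 4.3333 [0.35955316 0.2679058  0.02085746] [-0.04952032 -0.70649348  2.91225589] 0.012615172505093353 29.97031420469284
0.012549493494532108 29.963741898536682 [ 0.79372842 -0.29145038 -1.25280484]
5.775 [0.51126632 0.16350614 0.10905676] 0.01232871678287507 29.964094161987305
(0.01, -0.032) [[280.7 404.4]]
(0.01, 0.032) [[364.4 404.5]]
(-0.06, 0.054) [[398.9 322.1]]
```

View pics/w2.png

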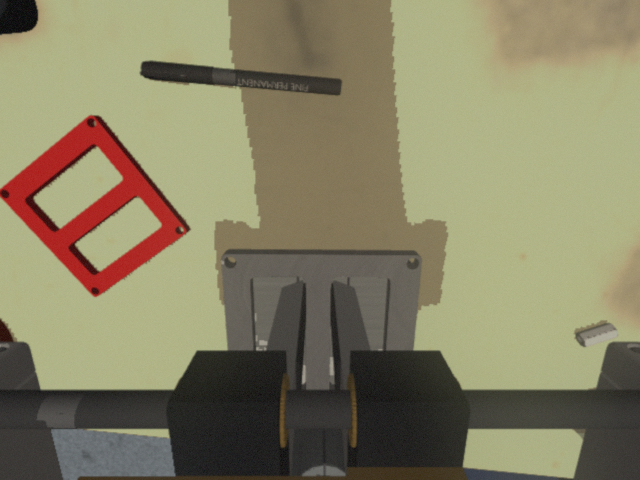

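The wrist view shows the tray gripped square by its bar, with its front edge running from (222,252) to (422,252). I'll check the tilt numerically, then lower and slide it in.

```bash
python3 - <<'E'
from h import *
C=cam('wrist'); s=robot.get_state(); T=s['ee_pos']
c,sn=np.cos(GY),np.sin(GY)
zt=T[2]-.0207+.0085
for z in (zt-.006,zt,zt+.006):
    P=unproj(C,[[222,252],[422,252]],z); d=P-g2w(0,0,0)
    print(z,np.linalg.norm(P[0]-P[1]),np.c_[c*d[:,0]+sn*d[:,1],-sn*d[:,0]+c*d[:,1]].round(4))
d=T-g2w(0,0,0); print(c*d[0]+sn*d[1],-sn*d[0]+c*d[1])
robot.move_linear(g2w(-.105,-.004,.056),.12)
hit=robot.move_linear(g2w(-.105,-.004,.0468),.02,threshold=3)
s=robot.get_state();print(hit,s['time'],s['ee_pos'],s['force'],s['opening'])
im=robot.grab_frame('side')[:,:,::-1]; cv2.imwrite('pics/s2.png',cv2.resize(im[210:330,330:470],None,fx=5,fy=5,interpolation=cv2.INTER_CUBIC))
E
```

```text
0.09101583582129749 0.10128021173153831 [[-0.1309 -0.0514]
 [-0.131   0.0499]]
0.0970158358212975 0.09785061052292165 [[-0.1328 -0.0498]
 [-0.133   0.0481]]
0.1030158358212975 0.09442100931430504 [[-0.1348 -0.0481]
 [-0.1349  0.0463]]
-0.10565134486923383 -0.003595561780080605
True 6.9167 [0.51153865 0.16382798 0.04672741] [-1.68080299 -0.42059259  8.00511415] 0.012838115589301218
```

View pics/s2.png

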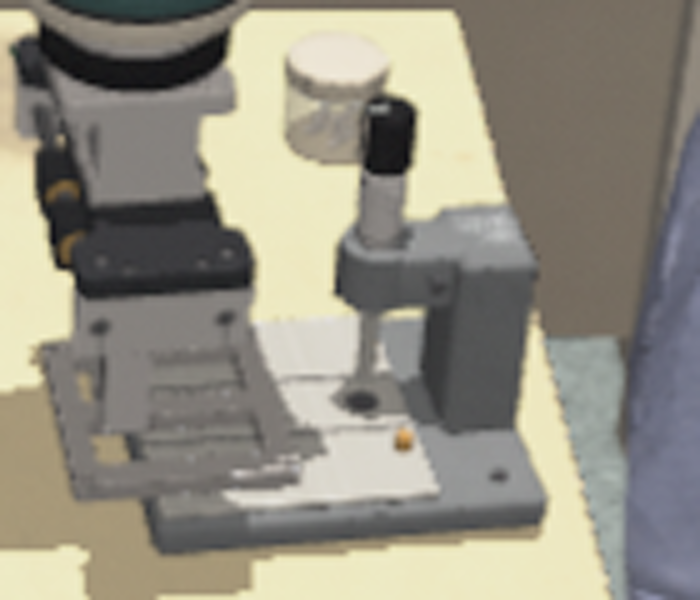

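```bash
cat >> h.py <<'E'
def w2g(P):
    c,s=np.cos(GY),np.sin(GY); d=np.asarray(P)[:2]-G0; return np.array([c*d[0]+s*d[1],-s*d[0]+c*d[1]])
def rep(tag):
    s=robot.get_state(); c,sn=np.cos(GY),np.sin(GY); f=s['force']
    print(tag,round(s['time'],2),'g',w2g(s['ee_pos']).round(4),'z',round(s['ee_pos'][2],4),'Fg',np.round([c*f[0]+sn*f[1],-sn*f[0]+c*f[1],f[2]],1),'Mz',round(s['moment'][2],3),'op',round(s['opening'],4)); return s
E
python3 - <<'E'
from h import *
robot.move_linear(g2w(-.105,-.0065,.0473),.05); rep('up')
print(robot.move_linear(g2w(-.0675,-.0065,.0473),.05,threshold=5)); rep('slid')
robot.gripper_to(.030); rep('open')
print(robot.move_linear(g2w(-.0675,.006,.0475),.012,threshold=2)); rep('ypush')
C=cam('top'); im=robot.grab_frame('top')[:,:,::-1]; cv2.imwrite('pics/t2.png',cv2.resize(im[100:220,310:420],None,fx=5,fy=5,interpolation=cv2.INTER_CUBIC))
E
```

```text
up 7.22 g [-0.1051 -0.0068] z 0.0472 Fg [ 0.3  0.2 -0.7] Mz 0.004 op 0.0128
False
slid 8.12 g [-0.0677 -0.0065] z 0.0473 Fg [ 0.1 -0.3 -0.5] Mz 0.049 op 0.0124
open 8.62 g [-0.0675 -0.0065] z 0.0473 Fg [0.6 0.1 0.2] Mz -0.033 op 0.03
False
ypush 9.81 g [-0.0675  0.006 ] z 0.0475 Fg [0.3 0.1 0.1] Mz -0.039 op 0.03
```

```bash
python3 - <<'E'
from h import *
print(robot.move_linear(g2w(-.0675,.014,.0475),.010,threshold=2)); rep('ypush')
robot.move_linear(g2w(-.0675,.0055,.0475),.05)
robot.move_linear(g2w(-.0675,.0,.065),.1)
robot.move_linear(g2w(-.115,.0,.065),.15); robot.gripper_to(.0)
robot.move_linear(g2w(-.115,.0,.0475),.1); rep('pre')
print(robot.move_linear(g2w(-.090,.0,.0475),.012,threshold=2)); rep('xpush')
robot.move_linear(g2w(-.105,.0,.0475),.1)
im=robot.grab_frame('top')[:,:,::-1]; cv2.imwrite('pics/t2.png',cv2.resize(im[100:220,310:420],None,fx=5,fy=5,interpolation=cv2.INTER_CUBIC))
E
```

```text
True
ypush 10.17 g [-0.0677  0.0064] z 0.0472 Fg [-0.4 -0.4 -0.7] Mz -0.058 op 0.0305
pre 12.16 g [-1.154e-01 -1.000e-04] z 0.0471 Fg [0.8 0.5 0.3] Mz -0.026 op 0.0002
True
xpush 13.31 g [-0.1025 -0.0002] z 0.0472 Fg [-0.1 -1.   0. ] Mz 0.099 op 0.0004
```

View pics/t2.png

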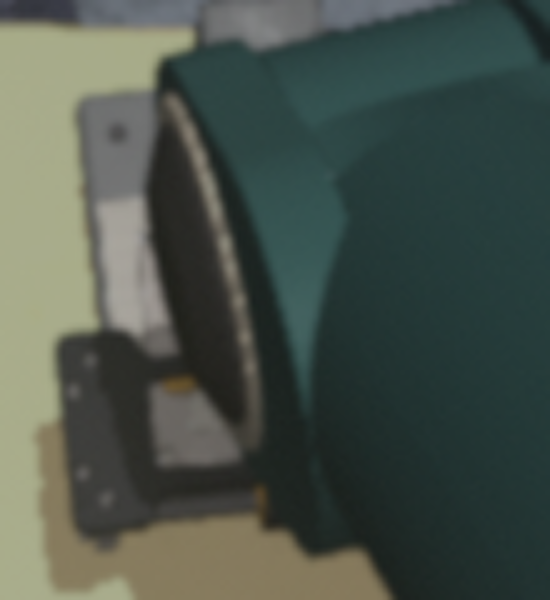

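The arm hides the tray in the top view. The 2 N thresholds triggered on noise, so I'll push again with a higher one.

```bash
python3 - <<'E'
from h import *
print(robot.move_linear(g2w(-.088,.0,.0475),.012,threshold=4)); rep('xpush')
robot.move_linear(g2w(-.110,.0,.0475),.1); robot.move_linear(g2w(-.110,0,.068),.12)
robot.move_linear(g2w(-.063,-.078,.068),.15)
robot.move_linear(g2w(-.063,-.078,.0475),.1)
print(robot.move_linear(g2w(-.063,-.055,.0475),.012,threshold=4)); rep('ypush')
E
```

```text
True
xpush 14.39 g [-0.0977 -0.0004] z 0.047 Fg [-0.2  0.5 -0.3] Mz 0.016 op 0.0005
True
ypush 17.52 g [-0.0631 -0.0593] z 0.0473 Fg [ 0.8 -2.1  3.2] Mz -0.004 op 0.0005
```

```bash
python3 - <<'E'
from h import *
robot.move_linear(g2w(-.063,-.072,.0475),.1)
robot.move_linear(g2w(-.09,-.08,.10),.2)
robot.move_ptp(g2w(-.165,0,.13),tool(GY+np.pi))
C=cam('wrist'); s=rep('look'); im=robot.grab_frame('wrist')[:,:,::-1].copy()
cor=[[-.041+x,y] for x in(-.047,.047) for y in (-.05,.05)]
for p in ((.010,-.032),(.010,.032),(-.06,.054)): print('pin',p,proj(C,g2w(*p,.0335)).round(1))
for p in cor: 
    q=proj(C,g2w(*p,.0345))[0]; print('cor',p,q.round(1)); 
cv2.imwrite('pics/w3.png',im)
E
```

```text
look 18.77 g [-0.1652  0.0006] z 0.1296 Fg [ 0.9 -1.  -0.4] Mz -0.053 op 0.0004
pin (0.01, -0.032) [[279.  445.1]]
pin (0.01, 0.032) [[353.1 445.3]]
pin (-0.06, 0.054) [[382.7 375.9]]
cor [-0.088, -0.05] [252.4 346. ]
cor [-0.088, 0.05] [379.7 346.2]
cor [0.005999999999999998, -0.05] [257.8 442.3]
cor [0.005999999999999998, 0.05] [374.3 442.5]
```

View pics/w3.png

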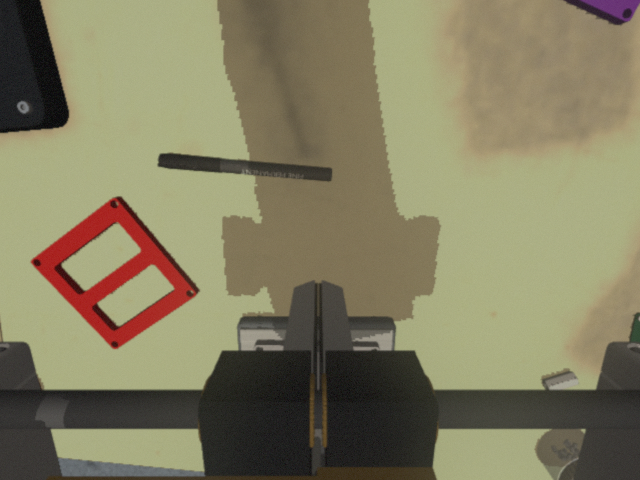

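The gripper hides the view from here. I'll look from above with the hand turned to the starting yaw for the cap.

```bash
python3 - <<'E'
from h import *
robot.move_linear(g2w(-.165,0,.23),.25)
robot.move_ptp(g2w(-.041,.045,.23),tool(-1.80))
C=cam('wrist'); s=rep('look'); print(s['qpos'].round(2)); im=robot.grab_frame('wrist')[:,:,::-1].copy()
cor=[[-.041+x,y] for x in(-.047,.047) for y in (-.05,.05)]
for p in ((.010,-.032),(.010,.032),(-.06,.054)): print('pin',p,proj(C,g2w(*p,.0335)).round(1))
for p in cor: 
    q=proj(C,g2w(*p,.0345))[0]; print('cor',p,q.round(1)); 
cv2.imwrite('pics/w4.png',im); cv2.imwrite('pics/s4.png',robot.grab_frame('side')[:,:,::-1]); cv2.imwrite('pics/t4.png',robot.grab_frame('top')[:,:,::-1])
E
```

```text
look 20.51 g [-0.0414  0.0447] z 0.2293 Fg [-0.6 -0.  -1. ] Mz -0.034 op 0.0005
[-0.44  0.39  0.03  1.65 -0.01  1.11  2.5 ]
pin (0.01, -0.032) [[238.7 165.5]]
pin (0.01, 0.032) [[264.8 227. ]]
pin (-0.06, 0.054) [[338.6 223.3]]
cor [-0.088, -0.05] [329.6 108.2]
cor [-0.088, 0.05] [364.3 210.1]
cor [0.005999999999999998, -0.05] [234.6 145.5]
cor [0.005999999999999998, 0.05] [275.3 242.2]
```

View pics/w4.png

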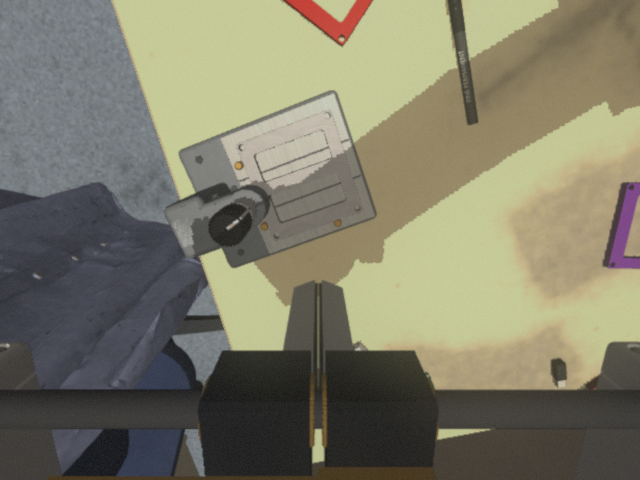

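The pins show at (239,165), (264,227) and (338,223), matching prediction. I'll zoom in on the tray.

```bash
python3 - <<'E'
import cv2
im=cv2.imread('pics/w4.png')
cv2.imwrite('pics/w4c.png',cv2.resize(im[100:245,225:385],None,fx=4,fy=4,interpolation=cv2.INTER_CUBIC))
E
```

```text
(no output)
```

View pics/w4c.png

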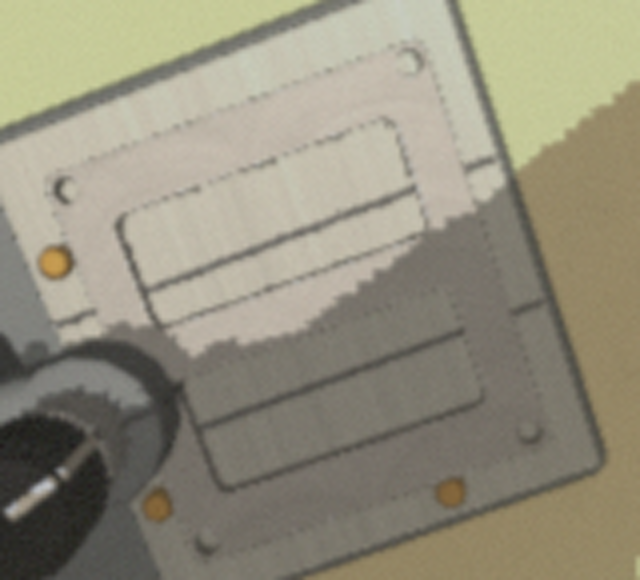

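The crop shows the upper edge running from (55,178) to (420,42). The side pin touches at (450,492). There are gaps of about 2.5 mm at the back pin at (55,262) and about 0.5 mm at the one at (157,507), so the tray is still yawed about 1–2°. I'll push it home again.

```bash
python3 - <<'E'
from h import *
def slow(p0,p1,thr=5,v=.008):
    h=robot.move_linear(p1,v,threshold=thr); rep(('hit' if h else 'end')); return h
robot.move_ptp(g2w(-.115,-.008,.10),tool(GY+np.pi))
robot.move_linear(g2w(-.115,-.008,.0475),.15)
robot.move_linear(g2w(-.101,-.008,.0475),.06)
slow(None,g2w(-.0935,-.008,.0475),5)
robot.move_linear(g2w(-.110,-.008,.0475),.1)
robot.move_linear(g2w(-.110,-.078,.062),.2)
robot.move_linear(g2w(-.060,-.078,.0475),.2)
robot.move_linear(g2w(-.060,-.0635,.0475),.06)
slow(None,g2w(-.060,-.055,.0475),5)
E
```

```text
hit 23.16 g [-0.0976 -0.0082] z 0.0471 Fg [-1.1  0.3 -0.5] Mz -0.011 op 0.0003
hit 25.42 g [-0.0601 -0.0594] z 0.0473 Fg [ 0.5 -2.4  3.3] Mz 0.027 op 0.0003
```

```bash
python3 - <<'E'
from h import *
robot.move_linear(g2w(-.060,-.072,.0475),.1)
robot.move_linear(g2w(-.110,-.078,.062),.2)
robot.move_linear(g2w(-.110,-.006,.0475),.2)
robot.move_linear(g2w(-.102,-.006,.0475),.06)
h=robot.move_linear(g2w(-.0935,-.006,.0475),.008,threshold=6);rep(h)
robot.move_linear(g2w(-.110,-.006,.0475),.1)
robot.move_linear(g2w(-.110,0,.23),.3)
robot.gripper_to(.045)
robot.move_ptp(g2w(-.041,.045,.23),tool(-1.80))
C=cam('wrist'); rep('look'); im=robot.grab_frame('wrist')[:,:,::-1].copy(); cv2.imwrite('pics/w5.png',im)
cv2.imwrite('pics/s5.png',robot.grab_frame('side')[:,:,::-1])
# rectify the table-top plane at 6 px/mm, gauge frame: right=-y... col=(y+.065)*6000,row=(.02-x)*6000
src=np.array([[.015,-.06],[.015,.06],[-.098,.06],[-.098,-.06]])
pix=proj(C,[g2w(*p,.0343) for p in src]).astype(np.float32)
dst=np.array([[(p[1]+.065)*4500,(.02-p[0])*4500] for p in src],np.float32)
cv2.imwrite('pics/r5.png',cv2.warpPerspective(im,cv2.getPerspectiveTransform(pix,dst),(585,540),flags=cv2.INTER_CUBIC))
E
```

```text
True 27.6 g [-0.0974 -0.0062] z 0.0471 Fg [-0.3  0.5 -0.6] Mz 0.003 op 0.0002
look 30.55 g [-0.0411  0.0448] z 0.23 Fg [-0.8 -0.8  0.3] Mz 0.037 op 0.0454
```

View pics/r5.png

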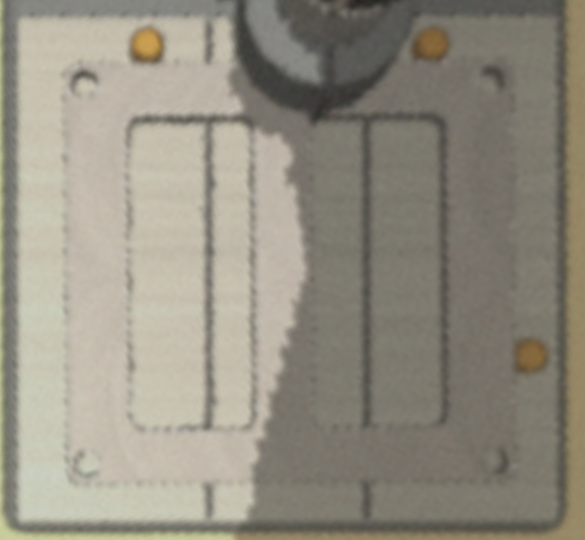

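In the rectified view (4.5 px/mm) the tray spans columns 66–516 and rows 62–484, square to the table. It touches the back pins at (147,45) and (431,43) and the side pin at (530,355), so it is seated. Next is the cap position.

```bash
python3 - <<'E'
from h import *
def blob(im,x0,y0,x1,y1,t):
    g=im[y0:y1,x0:x1].max(2); m=(g<t).astype(np.uint8)
    n,l,s,c=cv2.connectedComponentsWithStats(m); o=[(s[i].tolist(),c[i].round(1)) for i in range(1,n) if s[i,4]>25]
    return [(a[0]+x0,a[1]+y0,a[2],a[3],a[4],c+[x0,y0]) for a,c in o]
W=cv2.imread('pics/w5.png');S=cv2.imread('pics/s5.png')
print('wrist',blob(W,200,195,262,260,45)); print('side',blob(S,395,222,422,256,55))
Cs=cam('side'); Cw=cam('wrist')
for z in (.11,.145,.16,.17,.18): print(z,proj(Cs,g2w(0,-.0008,z)).round(1),proj(Cw,g2w(0,-.0008,z)).round(1))
a=cv2.resize(W[190:265,195:270],(480,480),interpolation=cv2.INTER_CUBIC);b=cv2.resize(S[220:300,380:440],(360,480),interpolation=cv2.INTER_CUBIC)
cv2.imwrite('pics/cap.png',np.hstack([a[:,:430],b]))
E
```

```text
wrist [(213, 204, 33, 15, 192, array([232. , 209.7])), (214, 214, 38, 31, 365, array([234.8, 231.9]))]
side [(403, 230, 10, 15, 118, array([407.5, 237.4]))]
0.11 [[404.8 257.8]] [[247.2 206.9]]
0.145 [[406.2 243.7]] [[237.6 216.7]]
0.16 [[406.8 237.5]] [[232.7 221.7]]
0.17 [[407.2 233.3]] [[229.  225.4]]
0.18 [[407.6 229.1]] [[225.1 229.4]]
```

View pics/cap.png

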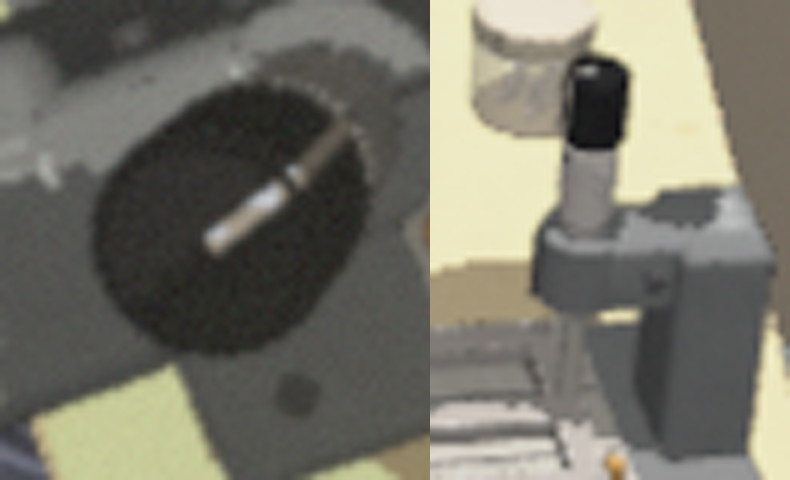

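The cap is at wrist px (231,224). In the side view it spans rows 229–245 at column 407.5. That puts the axis where predicted and the cap centre at z≈0.160. I'll grip it and turn the first, safe part.

```bash
cat >> h.py <<'E'
def wr(n=6):
    F=[];M=[]
    for _ in range(n):
        s=robot.get_state(); F.append(s['force']); M.append(s['moment'][2]); robot.pause(.01)
    return np.mean(F,0),np.mean(M)
E
python3 - <<'E'
from h import *
R=tool(-1.80)
robot.move_linear(g2w(0,-.0008,.225),.15)
robot.move_linear(g2w(0,-.0008,.163),.12); rep('down')
robot.gripper_to(.030)
s=robot.get_state(); q0=s['qpos'].copy()
P=g2w(0,-.0008,.163); qa=np.array(robot.ik(P,R)); qb=np.array(robot.ik(P-[0,0,.006],R))
print('dq', (qb-qa).round(4), (qa-q0).round(4), qa.round(3))
F0,M0=wr(10); t0=robot.get_state()['time']
robot.gripper_to(.015); s=rep('grip'); F,M=wr(10); print('F0',F0.round(2),M0.round(3),'F',F.round(2),M.round(3),s['grasp_force'],s['time']-t0)
np.savez('cap.npz',qa=qa,qb=qb,F0=F0,M0=M0)
E
```

```text
down 31.88 g [ 0.0002 -0.0005] z 0.1637 Fg [-0.1  0.3  0.1] Mz 0.0 op 0.0449
dq [ 0.0004  0.0065 -0.0006  0.0047 -0.0006 -0.0112  0.0005] [-0.      0.0002  0.      0.0001  0.     -0.0001 -0.    ] [-0.397  0.506  0.088  1.63  -0.05   1.007  2.619]
grip 32.73 g [ 0.0003 -0.0009] z 0.1631 Fg [ 3.2 -0.8 -1.2] Mz -0.005 op 0.0212
F0 [-0.05 -0.09  0.24] 0.01 F [ 3.28 -0.31 -0.88] 0.015 29.999682330235373 0.3083000000000027
```

```bash
cat >> h.py <<'E'
def cmd(th,sink):
    d=np.load('cap.npz'); q=d['qa']+(d['qb']-d['qa'])*sink/.006; q[6]-=th; robot.goto_joints(q)
E
python3 - <<'E'
from h import *
for i in range(1,9):
    th=.15*i; cmd(th,.01/2/np.pi*th)
    F,M=wr(4); s=robot.get_state(); print(round(th,2),round(s['time'],2),F.round(1),round(M,3),s['ee_pos'].round(4),round(s['opening'],4))
E
```

```text
0.15 33.12 [ 3.9 -0.7 -0.6] -0.035 [0.6156 0.1799 0.1628] 0.0214
0.3 33.43 [ 4.3 -0.6 -0.5] -0.03 [0.6155 0.18   0.1626] 0.0208
0.45 33.74 [ 4.3 -1.  -0.6] -0.047 [0.6155 0.1799 0.1623] 0.0216
0.6 34.05 [ 4.2 -1.  -0.3] -0.021 [0.6154 0.18   0.1621] 0.0215
0.75 34.36 [ 3.9 -0.8  0. ] -0.01 [0.6154 0.18   0.1618] 0.0211
0.9 34.67 [ 4.2 -0.6  0.5] -0.023 [0.6154 0.18   0.1616] 0.0215
1.05 34.98 [ 4.  -0.3  0.5] -0.039 [0.6154 0.1801 0.1614] 0.0208
1.2 35.28 [4.  0.2 0.5] -0.01 [0.6154 0.1801 0.1611] 0.021
```

```bash
python3 - <<'E'
from h import *
k=.01/2/np.pi; th=1.2; sink=k*th; log=[(1.05,.5),(1.2,.5)]; det=None
while th<3.75:
    th+=.1; sink+=k*.1; cmd(th,sink)
    F,M=wr(5); s=robot.get_state(); log.append((th,F[2]))
    print(round(th,2),round(s['time'],2),F.round(1),round(M,3),round(s['ee_pos'][2],5))
    if F[2]>3 or (F[2]>2 and log[-2][1]>1.6): det=th; break
print('det',det,sink); np.savez('st.npz',th=th,sink=sink)
E
```

```text
1.3 35.58 [4.5 0.4 1. ] -0.048 0.16096
1.4 35.87 [4.2 0.6 0.7] -0.027 0.16081
1.5 36.16 [3.9 1.3 1.1] -0.043 0.16065
1.6 36.45 [4.4 1.1 1.2] -0.033 0.16052
1.7 36.74 [4.5 1.3 1.2] -0.041 0.16033
1.8 37.03 [4.9 1.5 0.9] -0.016 0.16019
1.9 37.33 [5.2 1.4 0.7] -0.043 0.15999
2.0 37.62 [4.9 2.  1.2] 0.004 0.15991
2.1 37.91 [4.9 1.9 2.3] -0.023 0.15984
2.2 38.2 [4.5 2.  4.8] 0.016 0.15978
det 2.2000000000000006 0.003501408748021697
```

```bash
python3 - <<'E'
from h import *
k=.01/2/np.pi; th=2.2; sink=k*2.03
while th<3.93:
    th+=.173; cmd(th,sink)
    F,M=wr(4); s=robot.get_state()
    print(round(th,2),round(s['time'],2),F.round(1),round(M,3),round(s['ee_pos'][2],5),round(s['opening'],4))
    sink-=np.clip((F[2]-.8)*.00004,-.0001,.00015)
cv2.imwrite('pics/s6.png',robot.grab_frame('side')[:,:,::-1]); np.savez('st.npz',th=th,sink=sink)
E
```

```text
2.37 38.52 [5.1 2.  2.8] 0.0 0.15985 0.0211
2.55 38.85 [6.2 1.9 1.7] -0.02 0.1599 0.021
2.72 39.17 [5.9 2.  1.1] -0.005 0.1599 0.021
2.89 39.5 [6.2 1.9 1.3] -0.006 0.15991 0.0212
3.07 39.83 [6.7 1.6 1.3] -0.021 0.1599 0.0212
3.24 40.15 [6.2 1.5 1. ] -0.02 0.15992 0.0211
3.41 40.48 [6.8 1.5 0.9] -0.01 0.15992 0.021
3.58 40.8 [6.4 1.4 1.2] -0.03 0.15993 0.0211
3.76 41.12 [6.3 0.8 1.2] -0.012 0.15991 0.0212
3.93 41.45 [6.2 1.8 0.9] 0.009 0.15992 0.0211
```

```bash
python3 - <<'E'
from h import *
robot.gripper_to(.045); rep('open')
p=robot.get_state()['ee_pos']; robot.move_linear([p[0],p[1],.23],.12)
robot.move_linear(g2w(-.041,.045,.23),.2)
robot.move_ptp(g2w(-.041,.045,.23),tool(-1.80))
C=cam('wrist'); rep('look'); im=robot.grab_frame('wrist')[:,:,::-1].copy(); cv2.imwrite('pics/w7.png',im)
src=np.array([[.015,-.06],[.015,.06],[-.098,.06],[-.098,-.06]])
pix=proj(C,[g2w(*p,.0343) for p in src]).astype(np.float32)
dst=np.array([[(p[1]+.065)*3000,(.02-p[0])*3000] for p in src],np.float32)
r=cv2.warpPerspective(im,cv2.getPerspectiveTransform(pix,dst),(390,400))
a=cv2.resize(im[190:265,195:257],(331,400),interpolation=cv2.INTER_CUBIC)
cv2.imwrite('pics/fin.png',np.hstack([r,a]))
E
```

```text
open 42.08 g [-0.0001 -0.0008] z 0.1599 Fg [1.3 0.5 0.9] Mz -0.011 op 0.045
look 46.29 g [-0.041  0.045] z 0.2299 Fg [-0.2 -0.1  0.4] Mz 0.019 op 0.0451
```

View pics/fin.png

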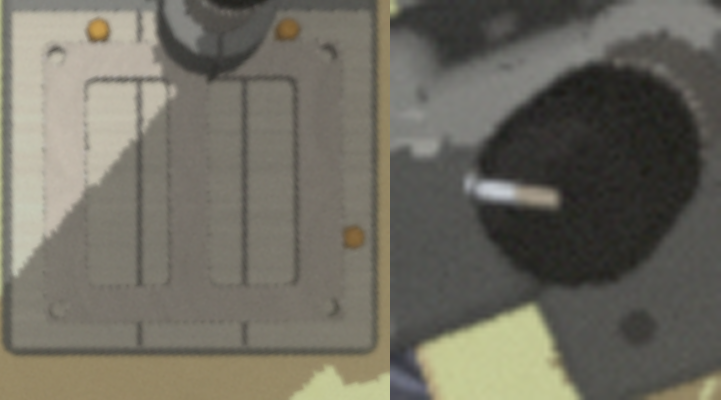

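The tray is still square on its three pins. The cap's white line has moved from about 34° to about 170° in the image, which is 3.93 rad clockwise. Contact came at about 1.98 rad, so the clutch slipped about 1.95 rad, or roughly 4.6 clicks. The arm is clear, so I'm handing in.

```bash
python3 -c "
from rig import robot
print(robot.sign_off())"
```

```text
the job is handed in; nothing more can be done
None
```

The job is handed in: the tray half sits home against all three pins, clamped by the spindle after four clutch clicks (worked out from the cap's turn), and the arm was clear at about 46 s.

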